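# Hang the lens holder ring on the storage tree

### The job

Turn the storage tree until its empty branch stands over the metal pointer bar on the tree's foot. Then pick the ring holder with the flat handle off its black pedestal, thread its ring over that branch and push it down onto the branch's collar, let go, and leave the branch over the pointer. Leave the other things on the table where they are.

Things in the scene. Friction and masses are not known exactly. Their poses are not given: they have to be found in the camera images.
- tree: fixed foot of the storage tree: dark steel disc 170 mm across, 20 mm tall; origin on the turning axis at table level. Its own -x direction is where the pointer lies: an aluminium bar 14 mm wide reaching out to 127 mm from the axis, roughly towards the robot
- hub (a point): top of the tree's turning head, on the axis, 165 mm above the table. The head carries three identical branches 120 degrees apart, leaning outward and up, 32 degrees from vertical. Two carry ring holders like the one to be hung, clamped on, handles downwards (ends about 160 mm from the axis, 120 mm above the table); the third is empty
- head (a joint): angle of the tree's head about the vertical, rad: 0 (or 6.28) = empty branch over the pointer; grows counter-clockwise seen from above; stops at -1.5 and 7.8. The empty branch points along the foot's -x direction turned by this angle. Stiff (0.12 N m friction): stays where it is left; can be pushed by any branch
- branch (a point): the empty branch, a black round spigot. Origin on its axis at its collar's upper face, 75 mm from the turning axis, 162 mm above the table; z runs outward and up along it, x inward and up, y level. Collar 46 mm across, 8 mm thick. Spigot 28 mm across from z = 0 to 34 mm, then a cone to 14 mm at z = 50 mm, ending in a steel ball
- ball (a point): centre of the 22 mm steel ball that ends the empty branch, 60 mm along the branch from its origin; 107 mm from the turning axis, 213 mm above the table
- pedestal: fixed black round plinth 62 mm across, 30 mm tall, under the holder; origin at the centre of its underside
- bore (a point): the aluminium ring holder to hang, about 0.19 kg: centre of its ring, half-way up. Ring 70 mm across, bore 35 mm, 20 mm thick along its own z (ring axis). Starts flat on the pedestal, this point 40 mm above the table; seated on the collar it is 10 mm along the branch from its origin. The bore passes the spigot only with the ring axis within about 15 degrees of the branch
- handle (a point): grip point of the holder's flat handle, 70 mm from the ring's centre along the holder's own -x, at the same height; the handle is 22 mm wide, 14 mm thick, and runs from the rim to 95 mm from the ring's centre
- lens: black camera lens standing upright, 72 mm across, 70 mm tall, bystander; origin at centre of its underside
- cap: black lens cap lying flat, 60 mm across, 9 mm thick, bystander; origin at centre of its underside
- driver: screwdriver with red handle, 170 mm long, lying flat, bystander; origin under its middle, x along its length
- spacer: loose bare aluminium spacer ring with no handle lying flat, 72 mm across, 12 mm tall, bystander (not the part to hang); origin at centre of its underside
- cleaner: upright small white bottle, 48 mm across, 100 mm tall, bystander; origin at centre of its underside
- cup: open grey plastic cup, 72 mm across, 80 mm tall, bystander; origin at centre of its underside
Not all that is in view belongs to the job. What is shaped like the part that bears bore but brown or pink is not meant.

How it is judged:
On the way, in this order (a step that is already met when the one before it is completed fails the run):
1. the empty branch has been turned over the pointer and rests there (y of ball in the frame of tree between -0.022 and 0.022 m and x of ball in the frame of tree below 0 m and velocity of joint head between -0.1 and 0.1 rad/s), for 0.3 s.
2. the ring holder is threaded onto the empty branch, down to its collar, with the branch over the pointer (y of ball in the frame of tree between -0.022 and 0.022 m and x of ball in the frame of tree below 0 m and x of bore in the frame of branch between -0.013 and 0.013 m and y of bore in the frame of branch between -0.013 and 0.013 m and z of bore in the frame of branch between 0 and 0.024 m), for 0.2 s.
At the end, for the whole second after the job is handed in: The ring holder sits at rest around the empty branch, its ring centre within 13 mm of the branch's axis each way and between 0 and 24 mm above the collar's face (10 mm is fully home), and the empty branch stands still over the pointer (its ball within 22 mm to either side of the pointer's line) (all of step 2 and linear speed of holder below 0.02 m/s and velocity of joint head between -0.05 and 0.05 rad/s); the robot touches nothing.
It fails at once if one of the bystanders (lens, cap, screwdriver, spacer ring, bottle, cup) is moved by more than 30 mm (distance of any of lens, cap, driver, spacer, cleaner, cup from where it was at the start of the episode above 0.03 m).
It also fails if it takes over 64 s, if anything falls off the work surface, if the arm or the gripper's body presses on something with over 40 N, if the wrist force passes 120 N, or if a joint passes its speed limit or range.

### The arm

A 6-joint arm with a two-finger parallel gripper is mounted at the origin on the work surface. World frame = base frame: x ahead of the robot, y to its left, z up, the work surface at z = 0. Lengths are in m, angles in rad, forces in N, time in s.
With the tool pointing down it reaches from about 0.35 to 0.85 m from the base axis. Payload 8.1 kg.
Tool frame: the origin (TCP) lies between the finger pads; the fingertips stand 11 mm ahead of it and the grasp point (between the pads) lies 8 mm behind it (robot.tips_ahead is the distance from the TCP to the fingertips, in m); z points along the fingers, y is the line along which they close (so a half turn about z gives the same grasp; the last joint's range is limited). The gripper opens to 93 mm and grips with 3 to 60 N. Pads are 15 mm wide; open, the fingers measure 128 mm over their backs; the gripper's body (75 mm by 188 mm) begins 65 mm behind the grasp point.
Start: joints at [1.022, 0.13, 1.488, -0, 1.523, -0.085], TCP at [0.268, 0.537, 0.23] pointing down, gripper open.
Joint ranges: [-2.96, 2.96], [-0.89, 2.26], [0.02, 2.5], [-1.34, 4.48], [0, 2.73], [-2.66, 2.66]. Speed limits (rad/s): [2.39, 2.39, 2.79, 3.14, 3.14, 3.14].

### API

Orientations are given as a rotation vector (axis times angle).
In Python, from plant import robot gives the robot as it stands. The module is installed in compiled form; this text tells all that it offers.
- The arm moves only by the tool move_arm, never from a script. Its argument "deltas" is one flat list of numbers, 7 for each row, row after row: the shift along the tool's x, y, z in m, then the turn, a rotation vector about the tool's x, y, z in rad, then the opening, from 0 (shut) to 1 (fully open). A call has 1 to 12 rows; each row is the pose to reach, as a shift and turn from the pose commanded when the call began, along the tool's axes at that moment; what a row does not reach only later rows make up. A row lasts 1/8 s, in which the tool goes at most 62.5 mm and 10.7 degrees, less where a joint would pass 70% of its speed; a pose out of reach is approached as far as the arm can. A call with a gripper value outside its range is refused whole. The fingers move at their own pace and stop on an object; "squeeze" is the grip in N (left out, the last holds). Time passes only in rows, so rows that repeat a pose let the fingers close. It gives the time, the measured TCP pose, the force, the opening and the grip force at its end, in the units of the state.
- robot.read_state(): the state, without advancing time (a new reading comes with each control period).
- robot.read_camera(name): name is "scene" or "top"; returns (picture, depth): 384x512x3 uint8, red, green, blue; 384x512 float32, m along the optical axis (not along the pixel's ray), 0 where there is no reading.
- robot.camera_model(name): a dict with "K" (3x3 intrinsics, pixels), "R" (3x3) and "t" (3): a world point X has camera coordinates R X + t. Camera axes: x right, y down, z forward; pixel columns grow to the right and rows downward; lengths in m; the calibration is good to about 2 mm. A picture is of the moment at which its call begins. camera_model takes no time and is no camera call.
- robot.close_job(): hands the job in; it is judged then, once.
Trained networks look in the newest picture that a camera, given by its name, has taken for a name from the list of things; names that differ only in an ending like _2 or _b are one class to them, and where a whole thing is asked for, a point or a joint stands for the part that bears it (a point fixed in the world has none). Each returns a list of dicts, best first, with "confidence" (0 to 1); they miss things now and then, are a little off and sometimes report something else, mostly with a low value. They report only what shows in the picture. A call takes as long as a camera call. They do not tell look-alikes from the thing itself.
- robot.recognise(camera, label): "uv" ([column, row] in pixels, amid what is visible of it).
The state is a dict: "t": time; "q": joint angles; "dq": joint speeds; "joint_torque": joint torques, N m; "tool_pos": TCP position; "orientation": TCP orientation; "force": force on the tool from outside, world axes, zero at the start; "wrist_torque": the same for the moment, N m; "opening": finger opening in m; "gripper_force": force on a finger pad.
Only numpy, scipy, OpenCV 4.12 (cv2) and the standard library are available. Lean on these libraries where they do the work, as an engineer would, in place of code of your own. Each camera call takes 0.05 s, during which the arm holds its last target. There are 200 camera calls.

## Working session

There is one attempt and no reset: what is moved stays moved. The work goes in short steps, Python scripts to look and compute and a tool call to move; the robot and the scene stay as the last step left them, time stands still between calls to the robot, and variables do not carry over. Pictures are saved under pics/ and viewed, at most 10 in all, crops included, and the job is handed in when it is done.

Besides the shell and the picture viewer there is one more tool, called after ">>>" in YAML: its name, and indented under it one key for each argument. move_arm: Moves the arm, as the interface text tells. Its arguments: {"type":"object","properties":{"deltas":{"type":"array","items":{"type":"number"}},"squeeze":{"type":"number"}},"required":["deltas"]}

```bash
mkdir -p pics; cat > h.py <<'E'
import numpy as np, cv2
from plant import robot
from scipy.spatial.transform import Rotation as R
def cloud(cam,d):
    m=robot.camera_model(cam);K,Rr,t=[np.array(m[k]) for k in("K","R","t")]
    v,u=np.mgrid[0:d.shape[0],0:d.shape[1]]
    p=np.stack([(u-K[0,2])/K[0,0]*d,(v-K[1,2])/K[1,1]*d,d],-1)
    w=(p-t)@Rr; w[d==0]=np.nan
    return w
def proj(cam,X):
    m=robot.camera_model(cam);p=np.array(m["K"])@(np.array(m["R"])@np.array(X)+np.array(m["t"]));return p[:2]/p[2]
def snap(cam,name=None):
    im,d=robot.read_camera(cam)
    if name: cv2.imwrite(f"pics/{name}.png",im[:,:,::-1])
    return im,cloud(cam,d)
E
python3 - <<'E'
from h import *
np.set_printoptions(precision=3,suppress=True)
for c in("scene","top"):
    im,w=snap(c,c+"0"); np.save(c+"0.npy",w)
    for l in ("tree","hub","ball","branch","pedestal","bore","handle"):
        for r in robot.recognise(c,l)[:3]:
            u=r["uv"]; print(c,l,np.round(u),round(r["confidence"],2),w[int(u[1]),int(u[0])])
s=robot.read_state();print(s["t"],s["tool_pos"],s["orientation"])
E
```

```text
scene tree [284. 176.] 0.59 [0.594 0.122 0.124]
scene hub [287. 163.] 0.79 [0.583 0.135 0.156]
scene ball [291. 160.] 0.74 [0.571 0.158 0.151]
scene branch [290. 164.] 0.79 [0.586 0.144 0.151]
scene pedestal [201. 245.] 0.61 [ 0.676 -0.159  0.039]
scene bore [134. 248.] 0.92 [ 0.595 -0.323  0.019]
scene bore [170. 203.] 0.73 [ 0.448 -0.19   0.006]
scene bore [204. 239.] 0.7 [ 0.672 -0.146  0.052]
scene handle [138. 250.] 0.98 [ 0.593 -0.313  0.003]
scene handle [327. 264.] 0.87 [0.842 0.134 0.003]
scene handle [203. 241.] 0.8 [ 0.675 -0.149  0.053]
top tree [209. 226.] 0.84 [0.552 0.139 0.15 ]
top hub [203. 227.] 0.81 [0.553 0.153 0.152]
top ball [200. 228.] 0.61 [0.558 0.167 0.107]
top ball [402. 262.] 0.34 [ 0.424 -0.34   0.074]
top branch [200. 227.] 0.77 [0.552 0.159 0.142]
top pedestal [316. 190.] 0.42 [ 0.642 -0.153  0.028]
top bore [333. 262.] 0.96 [ 0.438 -0.176  0.02 ]
top bore [372. 201.] 0.83 [ 0.599 -0.317  0.002]
top bore [309. 183.] 0.72 [ 0.661 -0.132  0.052]
top handle [336. 260.] 0.8 [ 0.443 -0.183  0.019]
top handle [311. 183.] 0.78 [ 0.658 -0.138  0.05 ]
top handle [210. 134.] 0.76 [ 0.853  0.139 -0.001]
0.8 [0.268 0.537 0.23 ] [0.722 3.057 0.   ]
```

View pics/scene0.png

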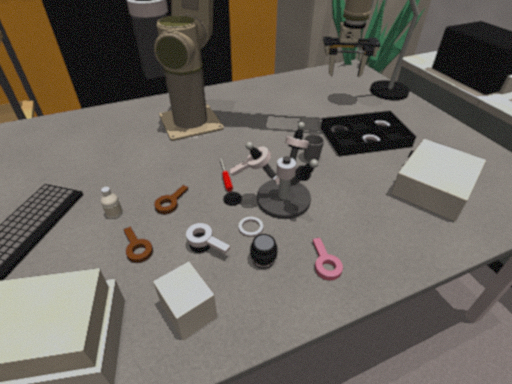

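View pics/top0.png

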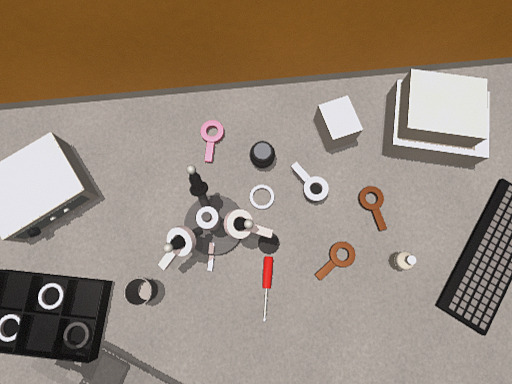

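The scene view shows the aluminium holder on its plinth at (202,238), and the tree at (285,185). In the top view, the holder's ring is at (316,188) with its handle towards (295,167). The hub is at (207,218), the empty branch points up to its ball at (192,170), and the pointer is at (211,257). The cap (268,243) and driver (267,275) lie near the pointer.

```bash
cat >> h.py <<'E'
def ray(cam,uv,z):
    m=robot.camera_model(cam);K,Rr,t=[np.array(m[k]) for k in("K","R","t")]
    o=-Rr.T@t; d=Rr.T@np.linalg.solve(K,[uv[0],uv[1],1]); return o+d*(z-o[2])/d[2]
E
python3 - <<'E'
from h import *
np.set_printoptions(precision=3,suppress=True)
im=cv2.imread("pics/top0.png")
print("hub",ray("top",(207,217),.165),"ball",ray("top",(192,170),.213),"ptr",ray("top",(211,262),.01))
print("foot pts", [ray("top",p,.02)[:2] for p in((185,224),(210,256))])
w=np.load("top0.npy")
m=(w[...,2]>.035)&(w[...,2]<.065)&(abs(w[...,0]-.66)<.1)&(abs(w[...,1]+.13)<.09)
p=w[m]; print(len(p),p.mean(0),p.min(0),p.max(0))
c=cv2.resize(im[130:290,140:350],None,fx=3.6,fy=3.6,interpolation=cv2.INTER_CUBIC)
cv2.imwrite("pics/c1.png",c)
for n,X in dict(lens=(262,154),cup=(140,291),spacer=(262,196),cap=(268,243),driver=(267,270)).items(): print(n,ray("top",X,.02)[:2])
print(robot.camera_model("top"))
E
```

```text
hub [0.571 0.137 0.165] ball [0.677 0.158 0.213] ptr [0.471 0.156 0.01 ]
foot pts [array([0.582, 0.221]), array([0.487, 0.157])]
599 [ 0.66  -0.136  0.048] [ 0.606 -0.207  0.035] [ 0.76  -0.04   0.061]
lens [ 0.766 -0.015]
cup [0.413 0.35 ]
spacer [ 0.641 -0.002]
cap [ 0.507 -0.005]
driver [0.435 0.005]
{'K': array([[346.444,   0.   , 258.715],
       [  0.   , 346.444, 192.06 ],
       [  0.   ,   0.   ,   1.   ]]), 'R': array([[-0.097, -0.995, -0.006],
       [-0.97 ,  0.096, -0.224],
       [ 0.223, -0.016, -0.975]]), 't': array([0.07 , 0.638, 0.864])}
```

View pics/c1.png

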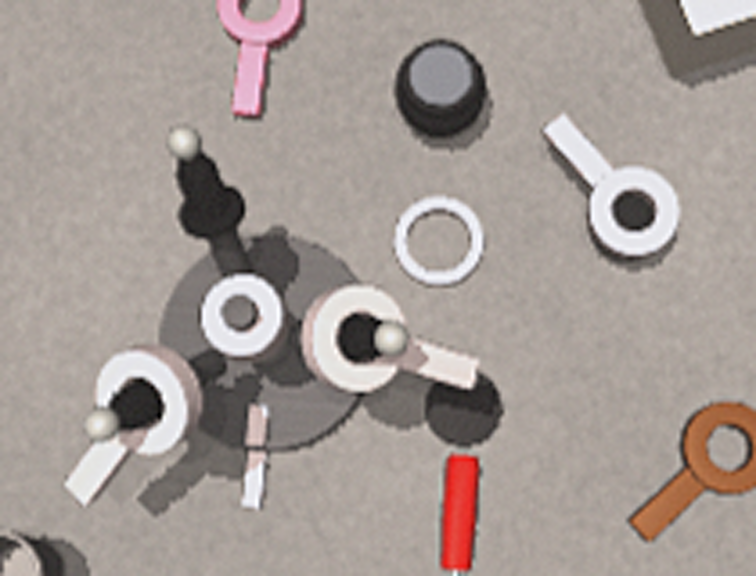

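```bash
python3 - <<'E'
from h import *
np.set_printoptions(precision=4,suppress=True)
px=lambda a,b:(a/3.6+140-.36,b/3.6+130-.36)
B=[ray("top",px(*p),.213)[:2] for p in((184,142),(391,338),(101,424))]
hub=ray("top",px(241,314),.165)[:2]
print("balls",np.array(B),"mean",np.mean(B,0),"hub",hub)
c=np.mean(B,0)
for b in B: print(np.linalg.norm(b-c),np.degrees(np.arctan2(*(b-c)[::-1])))
for p,z in(((258,408),.02),((257,445),.02),((254,450),.01),((253,505),.01)):
    q=ray("top",px(*p),z)[:2];print("ptr",q,np.linalg.norm(q-c),np.degrees(np.arctan2(*(q-c)[::-1])))
r=ray("top",px(634,211),.05)[:2];h=ray("top",px(557,123),.047)[:2]
print("bore",r,"hend",h,np.linalg.norm(h-r),np.degrees(np.arctan2(*(h-r)[::-1])))
im,_=robot.read_camera("top")
g=im.astype(int).min(2);m=(g>170).astype('uint8');m[:150]=0;m[225:]=0;m[:,285:]*=1;m[:,:285]=0;m[:,340:]=0
n,l,s,ce=cv2.connectedComponentsWithStats(m);k=1+np.argmax(s[1:,4]);print(s[k],ce[k])
cn,_=cv2.findContours((l==k).astype('uint8'),0,2);
# ring: largest inscribed after fill
f=cv2.drawContours(np.zeros_like(m),cn,-1,1,-1);D=cv2.distanceTransform(f,2,5);v,u=np.unravel_index(D.argmax(),D.shape);print("ringpix",u,v,D.max(),ray("top",(u,v),.05))
ys,xs=np.nonzero(f);P=np.array([ray("top",(a,b),.049)[:2] for a,b in zip(xs,ys)])
hd=P[np.linalg.norm(P-r,axis=1)>.045];print("handle",hd.mean(0),np.degrees(np.arctan2(*(hd.mean(0)-r)[::-1])),np.linalg.norm(hd-r,axis=1).max())
E
```

```text
balls [[0.6792 0.1611]
 [0.5394 0.0395]
 [0.5041 0.2214]] mean [0.5742 0.1407] hub [0.5718 0.1384]
0.10693084677081797 10.987930183530612
0.1069642586736832 -108.98754157733084
0.10698720436926655 130.98470011028235
ptr [0.5224 0.1507] 0.05280457479153854 169.1065480960845
ptr [0.4945 0.1533] 0.08075873598003297 171.01658045715084
ptr [0.4915 0.1572] 0.08432825862321908 168.69477179366748
ptr [0.4503 0.1607] 0.12551543544889784 170.82126335907358
bore [ 0.6416 -0.1519] hend [ 0.7188 -0.1018] 0.09198670176508113 32.97967338214156
[291 161  38  40 542] [311.083  182.6181]
ringpix 316 188 12.384499 [ 0.6422 -0.1526  0.05  ]
handle [ 0.6996 -0.1124] 34.20390064465497 0.09586993042144631
```

```bash
cat >> h.py <<'E'
C=np.array([.574,.1405])
def down(yd):  # tool pointing down, tool y at world azimuth yd (deg)
    a=np.radians(yd); y=np.array([np.cos(a),np.sin(a),0]);z=np.array([0,0,-1.]);return np.stack([np.cross(y,z),y,z],1)
def cur():
    s=robot.read_state();return np.array(s["tool_pos"]),R.from_rotvec(s["orientation"]).as_matrix()
def rows(T,base=None):
    p,M=base or cur()
    for q,N,o in T:
        print([float(x) for x in np.r_[np.round(M.T@(np.array(q)-p),3),np.round(R.from_matrix(M.T@N).as_rotvec(),3),o]])
E
python3 - <<'E'
from h import *
b=np.array([.679,.161])
rows([([.268,.537,.31],down(-79),.5),([*b,.31],down(-79),.5),([*b,.205],down(-79),.5)])
print('arc')
base=(np.array([*b,.205]),down(-79))
T=[]
for a in list(range(18,173,8))+[173]:
    r=np.radians(a);T.append(([*(C+.107*np.array([np.cos(r),np.sin(r)])),.205],down(a-90),.35))
rows(T,base)
w=np.load("top0.npy");print(np.nanmax(w[95:145,320:360,2]),w[140,328],w[125,318])
E
```

```text
[0.001, 0.0, -0.08, 0.0, -0.0, 2.486, 0.5]
[-0.535, -0.152, -0.08, 0.0, -0.0, 2.486, 0.5]
[-0.535, -0.152, 0.025, 0.0, -0.0, 2.486, 0.5]
arc
[-0.001, -0.013, 0.0, 0.0, 0.0, -0.122, 0.35]
[-0.004, -0.028, 0.0, 0.0, 0.0, -0.262, 0.35]
[-0.008, -0.042, 0.0, 0.0, 0.0, -0.401, 0.35]
[-0.015, -0.055, 0.0, 0.0, 0.0, -0.541, 0.35]
[-0.024, -0.067, 0.0, 0.0, 0.0, -0.681, 0.35]
[-0.034, -0.078, 0.0, 0.0, 0.0, -0.82, 0.35]
[-0.046, -0.088, 0.0, 0.0, 0.0, -0.96, 0.35]
[-0.058, -0.095, 0.0, 0.0, 0.0, -1.1, 0.35]
[-0.072, -0.101, 0.0, 0.0, 0.0, -1.239, 0.35]
[-0.087, -0.105, 0.0, 0.0, 0.0, -1.379, 0.35]
[-0.101, -0.107, 0.0, 0.0, 0.0, -1.518, 0.35]
[-0.116, -0.107, 0.0, -0.0, -0.0, -1.658, 0.35]
[-0.131, -0.104, 0.0, -0.0, -0.0, -1.798, 0.35]
[-0.145, -0.1, 0.0, -0.0, -0.0, -1.937, 0.35]
[-0.159, -0.093, 0.0, -0.0, -0.0, -2.077, 0.35]
[-0.171, -0.085, 0.0, -0.0, -0.0, -2.217, 0.35]
[-0.183, -0.076, 0.0, -0.0, -0.0, -2.356, 0.35]
[-0.192, -0.064, 0.0, -0.0, -0.0, -2.496, 0.35]
[-0.201, -0.052, 0.0, -0.0, -0.0, -2.635, 0.35]
[-0.207, -0.038, 0.0, -0.0, -0.0, -2.775, 0.35]
[-0.209, -0.033, 0.0, -0.0, -0.0, -2.827, 0.35]
0.10549290262383866 [ 0.77320254 -0.20190218  0.06584401] [ 0.83520967 -0.18744429  0.03215844]
```

>>> move_arm:
  deltas: [0,0,-0.08,0,0,0.35,0.5,-0.1,-0.03,-0.08,0,0,0.55,0.5,-0.535,-0.152,-0.08,0,0,2.486,0.5,-0.535,-0.152,-0.08,0,0,2.486,0.5,-0.535,-0.152,-0.08,0,0,2.486,0.5,-0.535,-0.152,-0.08,0,0,2.486,0.5,-0.535,-0.152,-0.08,0,0,2.486,0.5,-0.535,-0.152,-0.08,0,0,2.486,0.5,-0.535,-0.152,-0.08,0,0,2.486,0.5,-0.535,-0.152,-0.08,0,0,2.486,0.5,-0.535,-0.152,-0.08,0,0,2.486,0.5,-0.535,-0.152,-0.08,0,0,2.486,0.5]

```text
t: 2.35
tool_pos: [0.6794, 0.1602, 0.3088]
orientation: [-3.073, -0.655, 0.002]
force: [-0.4, 0.1, -0.1]
opening: 0.0465
gripper_force: 0.0
```

>>> move_arm:
  deltas: [0,0,0,0,0,0,0.5,0,0,0,0,0,0,0.5]

```text
t: 2.6
tool_pos: [0.6788, 0.1615, 0.3097]
orientation: [-3.068, -0.674, -0.0]
force: [-0.6, -0.8, -0.5]
opening: 0.0464
gripper_force: 0.0
```

```bash
python3 - <<'E'
from h import *
b=np.array([.679,.161])
rows([([*b,.31],down(-79),.5),([*b,.205],down(-79),.5)])
s=robot.read_state();print(s["t"],s["q"])
w=np.load("top0.npy");m=(w[...,2]>.03)&(w[...,0]<.9);m[:,:318]=0;m[:,362:]=0;m[:90]=0;m[147:]=0
p=w[m];print(np.round(np.percentile(p,[2,50,98],axis=0),3)); print(np.round(ray("top",(333,143),.08),3),np.round(ray("top",(320,107),.08),3),np.round(w[120,340],3))
E
```

```text
[-0.0, 0.001, -0.0, -0.0, -0.0, 0.24, 0.5]
[-0.0, 0.001, 0.105, -0.0, -0.0, 0.24, 0.5]
2.6 [1.60158404e-01 3.86875134e-01 1.04386887e+00 2.31101035e-05
 1.71074826e+00 1.29857415e+00]
[[ 0.763 -0.284  0.036]
 [ 0.812 -0.23   0.099]
 [ 0.876 -0.185  0.103]]
[ 0.758 -0.211  0.08 ] [ 0.869 -0.19   0.08 ] [ 0.815 -0.235  0.1  ]
```

>>> move_arm:
  deltas: [0,0.001,0.03,0,0,0.18,0.5,0,0.001,0.06,0,0,0.24,0.5,0,0.001,0.105,0,0,0.24,0.5,0,0.001,0.105,0,0,0.24,0.35,0,0.001,0.105,0,0,0.24,0.35]

```text
t: 3.22
tool_pos: [0.6798, 0.1607, 0.2066]
orientation: [-3.127, -0.297, -0.003]
force: [-0.0, -0.2, 0.7]
opening: 0.0342
gripper_force: 0.0
```

>>> move_arm:
  deltas: [-0.001,-0.013,0,0,0,-0.122,0.35,-0.004,-0.028,0,0,0,-0.262,0.35,-0.008,-0.042,0,0,0,-0.401,0.35,-0.015,-0.055,0,0,0,-0.541,0.35,-0.024,-0.067,0,0,0,-0.681,0.35,-0.034,-0.078,0,0,0,-0.82,0.35,-0.046,-0.088,0,0,0,-0.96,0.35,-0.058,-0.095,0,0,0,-1.1,0.35,-0.072,-0.101,0,0,0,-1.239,0.35,-0.072,-0.101,0,0,0,-1.239,0.35]

```text
t: 4.47
tool_pos: [0.5906, 0.2471, 0.2081]
orientation: [2.373, 2.056, 0.007]
force: [0.1, 0.2, -0.7]
opening: 0.0321
gripper_force: 0.0
```

```bash
python3 - <<'E'
from h import *
T=[]
for a in list(range(88,172,8))+[173]:
    r=np.radians(a);T.append(([*(C+.107*np.array([np.cos(r),np.sin(r)])),.205],down(a-90),.35))
rows(T); s=robot.read_state();print(s["t"],s["q"],s["force"],s["tool_pos"])
E
```

```text
[-0.001, -0.013, 0.003, 0.004, -0.002, -0.108, 0.35]
[-0.004, -0.027, 0.003, 0.004, -0.002, -0.248, 0.35]
[-0.009, -0.042, 0.003, 0.005, -0.001, -0.388, 0.35]
[-0.015, -0.055, 0.003, 0.005, -0.001, -0.527, 0.35]
[-0.024, -0.067, 0.003, 0.005, -0.001, -0.667, 0.35]
[-0.034, -0.078, 0.003, 0.005, -0.0, -0.806, 0.35]
[-0.045, -0.088, 0.003, 0.005, 0.0, -0.946, 0.35]
[-0.058, -0.096, 0.003, 0.005, 0.0, -1.086, 0.35]
[-0.072, -0.102, 0.003, 0.005, 0.001, -1.225, 0.35]
[-0.086, -0.106, 0.002, 0.005, 0.001, -1.365, 0.35]
[-0.101, -0.108, 0.002, 0.005, 0.001, -1.505, 0.35]
[-0.11, -0.108, 0.002, 0.005, 0.002, -1.592, 0.35]
4.475 [3.16151970e-01 2.43467792e-01 1.40022091e+00 5.98592731e-05
 1.49324111e+00 4.59400416e-01] [ 0.11982453  0.16615904 -0.66261069] [0.59057976 0.2470858  0.20812208]
```

>>> move_arm:
  deltas: [-0.001,-0.013,0.003,0,0,-0.108,0.35,-0.004,-0.027,0.003,0,0,-0.248,0.35,-0.009,-0.042,0.003,0,0,-0.388,0.35,-0.015,-0.055,0.003,0,0,-0.527,0.35,-0.024,-0.067,0.003,0,0,-0.667,0.35,-0.034,-0.078,0.003,0,0,-0.806,0.35,-0.045,-0.088,0.003,0,0,-0.946,0.35,-0.058,-0.096,0.003,0,0,-1.086,0.35,-0.072,-0.102,0.003,0,0,-1.225,0.35,-0.086,-0.106,0.003,0,0,-1.365,0.35,-0.101,-0.108,0.003,0,0,-1.505,0.35,-0.11,-0.108,0.003,0,0,-1.592,0.35]

```text
t: 5.98
tool_pos: [0.4683, 0.1525, 0.2038]
orientation: [0.193, 3.133, 0.002]
force: [0.5, 1.5, 0.0]
opening: 0.0327
gripper_force: 0.7
```

>>> move_arm:
  deltas: [0,0,0,0,0,0,0.35,0,0,0,0,0,0,0.35,0,0,0,0,0,0,0.6,0,0,0,0,0,0,0.6,0,0,-0.06,0,0,0,0.6,0,0,-0.12,0,0,0,0.6,0,0,-0.12,0,0,0,0.6]

```text
t: 6.85
tool_pos: [0.4693, 0.1535, 0.3278]
orientation: [0.193, 3.126, 0.004]
force: [1.3, -0.5, -0.9]
opening: 0.0557
gripper_force: 0.0
```

```bash
python3 - <<'E'
from h import *
g=np.array([.642,-.152])+.062*np.array([np.cos(np.radians(33.7)),np.sin(np.radians(33.7))]); print(g)
rows([([.60,.0,.325],down(20),.6),([*g,.2],down(-56.3),.6),([*g,.034],down(-56.3),.6)]); s=robot.read_state();print(s["t"],s["q"],s["force"],s["tool_pos"])
E
```

```text
[ 0.69358116 -0.11759965]
[-0.148, -0.136, 0.004, 0.008, 0.007, 1.099, 0.6]
[-0.255, -0.242, 0.129, 0.013, 0.0, 2.43, 0.6]
[-0.253, -0.243, 0.295, 0.013, 0.0, 2.43, 0.6]
6.85 [ 2.12267197e-01 -1.88473494e-01  1.62399465e+00 -3.58951958e-06
  1.69609060e+00 -1.23544374e+00] [ 1.2685649  -0.53741054 -0.88872576] [0.46934494 0.1535245  0.32782094]
```

>>> move_arm:
  deltas: [-0.148,-0.136,0.004,0.005,0,1.0,0.6,-0.148,-0.136,0.004,0.005,0,1.1,0.6,-0.148,-0.136,0.004,0.005,0,1.1,0.6,-0.255,-0.242,0.1,0.01,0,2.43,0.6,-0.255,-0.242,0.1,0.01,0,2.43,0.6,-0.255,-0.242,0.129,0.01,0,2.43,0.6,-0.255,-0.242,0.129,0.01,0,2.43,0.6,-0.255,-0.242,0.129,0.01,0,2.43,0.6,-0.255,-0.242,0.129,0.01,0,2.43,0.6,-0.255,-0.242,0.129,0.01,0,2.43,0.6,-0.255,-0.242,0.129,0.01,0,2.43,0.6,-0.255,-0.242,0.129,0.01,0,2.43,0.6]

```text
t: 8.35
tool_pos: [0.6899, -0.1182, 0.1909]
orientation: [-2.915, -1.168, 0.014]
force: [0.7, -1.0, 0.7]
opening: 0.0556
gripper_force: 0.0
```

>>> move_arm:
  deltas: [0,0,0,0,0,0,0.6,0,0,0,0,0,0,0.6,0,0,0,0,0,0,0.6,0,0,0,0,0,0,0.6]

```text
t: 8.85
tool_pos: [0.6905, -0.1185, 0.1926]
orientation: [-2.911, -1.18, 0.012]
force: [-0.0, 0.3, -0.2]
opening: 0.056
gripper_force: 0.0
```

```bash
python3 - <<'E'
from h import *
for c in ("top","scene"):
    im,w=snap(c,c+"1"); np.save(c+"1.npy",w)
g=np.array([.6936,-.1176])
rows([([*g,.08],down(-56.3),.6),([*g,.034],down(-56.3),.6)]); s=robot.read_state();print(s["t"],s["q"],s["force"],s["tool_pos"])
im=cv2.imread("pics/top1.png")
cv2.imwrite("pics/c2.png",cv2.resize(im[130:290,140:350],None,fx=3.6,fy=3.6,interpolation=cv2.INTER_CUBIC))
E
```

```text
[0.004, 0.002, 0.113, -0.003, 0.007, 0.181, 0.6]
[0.004, 0.002, 0.159, -0.003, 0.007, 0.181, 0.6]
8.95 [-0.24105195  0.42583377  1.20574056 -0.00399306  1.51621453  0.56050684] [-0.40689928  1.00700025 -0.52174864] [ 0.6905028  -0.11852784  0.19269023]
```

View pics/c2.png

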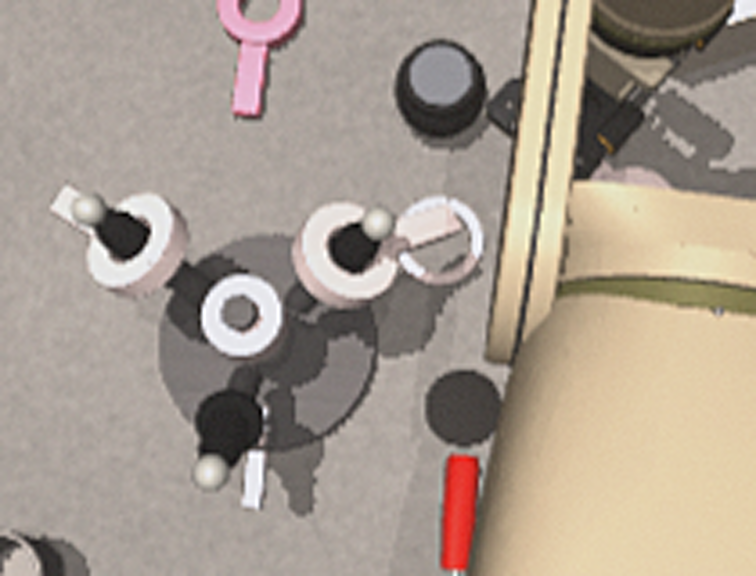

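The empty branch's ball is now at crop (211,471), close to the pointer bar at (254,480). It stands higher, so parallax has to be worked out. I'll compute the azimuth.

```bash
python3 - <<'E'
from h import *
px=lambda a,b:(a/3.6+140-.36,b/3.6+130-.36)
B=np.array([ray("top",px(*p),.213)[:2] for p in((211,471),(378,223),(89,210))]);c=B.mean(0);print(B,c)
for b in B: print(np.linalg.norm(b-c),np.degrees(np.arctan2(*(b-c)[::-1])))
E
```

```text
[[0.46920203 0.15585651]
 [0.61337285 0.04111927]
 [0.64003836 0.22386049]] [0.57420442 0.14027875]
0.10615162136606739 171.56136805753457
0.10661505671550227 -68.44575975134182
0.10639555716605073 51.773928831759555
```

>>> move_arm:
  deltas: [0.004,0.002,0.05,0,0.005,0.1,0.6,0.004,0.002,0.1,0,0.005,0.18,0.6,0.004,0.002,0.13,0,0.005,0.18,0.6,0.004,0.002,0.15,0,0.005,0.18,0.6,0.004,0.002,0.159,0,0.005,0.18,0.6,0.004,0.002,0.159,0,0.005,0.18,0.6]

```text
t: 9.7
tool_pos: [0.6939, -0.1177, 0.034]
orientation: [-3.005, -0.911, 0.004]
force: [0.3, -0.2, 0.6]
opening: 0.0556
gripper_force: 0.0
```

```bash
python3 - <<'E'
from h import *
g=np.array([.6936,-.1176])
rows([([*g,.033],down(-56.3),.6)]); print(robot.read_state())
E
```

```text
[-0.0, -0.0, 0.001, -0.002, 0.002, 0.001, 0.6]
{'t': 9.7, 'q': array([-2.40755563e-01,  5.60022087e-01,  1.32643219e+00, -5.18319730e-05,
        1.25799106e+00,  7.41056143e-01]), 'dq': array([-0.0013225 , -0.01958092, -0.01804035,  0.00047912,  0.00712544,
       -0.00020014]), 'joint_torque': array([-2.72736617e-02, -7.18344140e+01, -4.46145344e+01,  6.11699698e-02,
       -1.81595231e-01, -5.55816878e-03]), 'tool_pos': array([ 0.69391478, -0.11766638,  0.03400694]), 'orientation': array([-3.00498449, -0.91147336,  0.00389202]), 'force': array([ 0.31927375, -0.15866233,  0.62141723]), 'wrist_torque': array([-0.03756137,  0.15049178, -0.03671102]), 'gripper_force': 0.0, 'opening': 0.055601845267011105}
```

>>> move_arm:
  deltas: [0,0,0,0,0,0,0.1,0,0,0,0,0,0,0.1,0,0,0,0,0,0,0.1,0,0,0,0,0,0,0.1,0,0,0,0,0,0,0.1,0,0,0,0,0,0,0.1]
  squeeze: 55

```text
t: 10.45
tool_pos: [0.6939, -0.1176, 0.0339]
orientation: [-3.005, -0.911, 0.004]
force: [0.2, 0.4, 2.2]
opening: 0.0217
gripper_force: 55.0
```

>>> move_arm:
  deltas: [0,0,-0.03,0,0,0,0.1,0,0,-0.08,0,0,0,0.1,0,0,-0.14,0,0,0,0.1,0,0,-0.2,0,0,0,0.1,0,0,-0.26,0,0,0,0.1,0,0,-0.28,0,0,0,0.1,0,0,-0.28,0,0,0,0.1]

```text
t: 11.32
tool_pos: [0.6953, -0.118, 0.316]
orientation: [3.006, 0.912, 0.001]
force: [-0.1, 0.2, -1.6]
opening: 0.0219
gripper_force: 55.0
```

```bash
cat >> h.py <<'E'
PHI=171.6
BT=np.array([-.0622,0,-.006])
def hang(s,C=C,phi=PHI,BT=BT,z0=.162,off=0):
    a=np.radians(phi);u=np.array([np.cos(a),np.sin(a),0]);k=np.array([0,0,1.]);t=np.radians(32)
    b=np.sin(t)*u+np.cos(t)*k; x=np.cos(t)*u-np.sin(t)*k; M=np.stack([x,np.cross(-b,x),-b],1)
    O=np.array([*C,z0])+.075*u
    return O+s*b-M@BT,M
E
python3 - <<'E'
from h import *
from scipy.optimize import fsolve
D=[(.13,1.488,.6002,.23),(.3869,1.0439,.6978,.3097),(.2435,1.4002,.6402,.2081),(-.1885,1.624,.4938,.3278),(.56,1.3264,.7038,.034)]
A=[];y=[]
for a,b,r,z in D: A+=[[np.sin(a),np.sin(a+b),1,0],[np.cos(a),np.cos(a+b),0,1]];y+=[r,z]
x,res,*_=np.linalg.lstsq(np.array(A),np.array(y),rcond=None);print(x,res)
for s in(.1,.01):
    p,M=hang(s);print(p,np.hypot(*p[:2]))
    for L3 in(.2,.25,.3):
        f=lambda q:[x[0]*np.sin(q[0])+x[1]*np.sin(q[0]+q[1])+x[2]+L3*np.sin(np.pi-.5585)-np.hypot(*p[:2]),
          x[0]*np.cos(q[0])+x[1]*np.cos(q[0]+q[1])+x[3]+L3-L3*np.cos(.5585)-p[2]]
        q,_,ok,_=fsolve(f,[-.3,1.8],full_output=1);print(L3,q,np.pi-.5585-q.sum(),ok)
p,M=hang(.1);p1=p+[-0.0,-.0,.06]
rows([([.55,-.05,.36],down(10),.1),([*p1],M,.1),(p,M,.1)])
print(robot.read_state()["q"])
E
```

```text
[ 0.33588505  0.55779368  0.00406027 -0.07759779] [0.00032047]
[0.39834381 0.16643865 0.20875554] 0.43171705681816763
0.2 [-0.77851403  2.31913775] 1.0424689354340742 1
0.25 [-0.89167605  2.39538341] 1.0793852916187707 1
0.3 [-1.01572239  2.4719696 ] 1.126845442233726 1
[0.44552491 0.15947155 0.13243121] 0.47320569001338925
0.2 [-0.58519088  2.33688975] 0.8313937804448228 1
0.25 [-0.69220246  2.41876911] 0.85652600740451 1
0.3 [-0.81143095  2.50227217] 0.8922514299917803 1
[-0.083, -0.137, -0.044, 0.001, -0.0, -1.157, 0.1]
[-0.089, -0.401, 0.047, -0.667, -0.257, -2.329, 0.1]
[-0.089, -0.402, 0.107, -0.667, -0.257, -2.329, 0.1]
[-2.40739439e-01  4.09409386e-01  1.00432231e+00  3.17590754e-05
  1.72714730e+00  7.41237114e-01]
```

```bash
cat >> h.py <<'E'
def hang2(s,psi=-60,BT=BT,C=C,phi=PHI,d=(0,0)):
    """tool pose with bore s along the branch, handle turned psi deg about the branch; d = bore offset along branch x,y"""
    p,M=hang(s,C,phi,np.zeros(3))
    a=np.radians(psi);N=M@R.from_rotvec([0,0,-a]).as_matrix()
    bx=-M[:,0];by=M[:,1]*1.0
    return p+bx*d[0]+by*d[1]-N@BT,N
E
python3 - <<'E'
from h import *
np.set_printoptions(precision=3,suppress=True)
for s in(.1,.01):
    p,M=hang2(s);print(p,M)
p,M=hang2(.1)
rows([([.5,.05,.36],down(0),.1),(p+[0,0,.06],M,.1),(p,M,.1)])
E
```

```text
[0.432 0.216 0.225] [[-0.293  0.8    0.524]
 [ 0.919  0.387 -0.077]
 [-0.265  0.459 -0.848]]
[0.479 0.209 0.149] [[-0.293  0.8    0.524]
 [ 0.919  0.387 -0.077]
 [-0.265  0.459 -0.848]]
[-0.069, -0.248, -0.044, 0.001, -0.0, -0.982, 0.1]
[-0.033, -0.424, 0.03, -0.595, 0.094, -1.321, 0.1]
[-0.033, -0.424, 0.09, -0.595, 0.094, -1.321, 0.1]
```

>>> move_arm:
  deltas: [-0.069,-0.248,-0.044,0,0,-0.982,0.1,-0.069,-0.248,-0.044,0,0,-0.982,0.1,-0.069,-0.248,-0.044,0,0,-0.982,0.1,-0.069,-0.248,-0.044,0,0,-0.982,0.1,-0.069,-0.248,-0.044,0,0,-0.982,0.1,-0.033,-0.424,0.03,-0.595,0.094,-1.321,0.1,-0.033,-0.424,0.03,-0.595,0.094,-1.321,0.1,-0.033,-0.424,0.03,-0.595,0.094,-1.321,0.1,-0.033,-0.424,0.03,-0.595,0.094,-1.321,0.1,-0.033,-0.424,0.03,-0.595,0.094,-1.321,0.1,-0.033,-0.424,0.03,-0.595,0.094,-1.321,0.1,-0.033,-0.424,0.03,-0.595,0.094,-1.321,0.1]

```text
t: 12.82
tool_pos: [0.4327, 0.2156, 0.2856]
orientation: [1.479, 2.167, 0.325]
force: [-0.0, -0.2, -1.7]
opening: 0.0215
gripper_force: 55.0
```

```bash
python3 - <<'E'
from h import *
np.set_printoptions(precision=3,suppress=True)
p,M=hang2(.1)
rows([(p+[0,0,.06],M,.1),(p,M,.1)])
s=robot.read_state();print(s["t"],s["q"],s["tool_pos"],p)
for c in ("top","scene"):
    im,w=snap(c,c+"2"); np.save(c+"2.npy",w)
a=cv2.imread("pics/scene2.png")[80:230,200:370];b=cv2.imread("pics/top2.png")[150:300,140:310]
cv2.imwrite("pics/c3.png",cv2.resize(np.hstack([a,b[:, :]]),None,fx=2.35,fy=2.35,interpolation=cv2.INTER_CUBIC))
E
```

```text
[0.0, -0.0, 0.0, -0.004, -0.002, -0.004, 0.1]
[0.016, -0.028, 0.051, -0.004, -0.002, -0.004, 0.1]
12.825 [ 0.64  -0.627  2.123 -0.403  1.26   0.316] [0.433 0.216 0.286] [0.432 0.216 0.225]
```

View pics/c3.png

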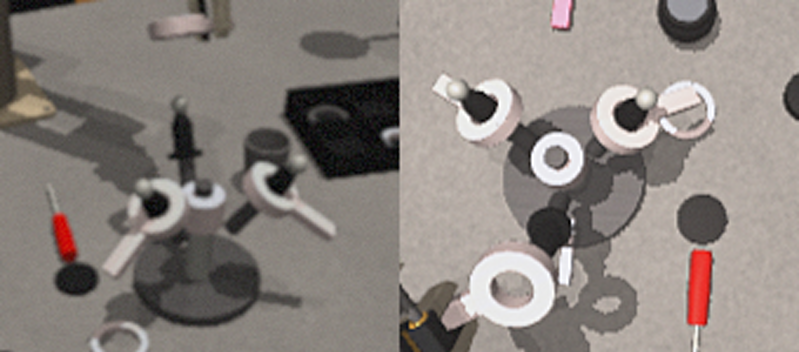

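The ring is held at the upper left of the empty branch. In the crop it shows at (180,25) in the scene view and (512,288) in the top view. I'll fit its pose from depth.

```bash
cat > ring.py <<'E'
from h import *
def ringpose(w,im,p,M,BT=BT):
    """fit the ring's upper face near its expected place; returns offset of bore in tool frame, normal in tool frame"""
    q=(w-p)@M-BT
    m=(np.abs(q[...,2]+.01)<.012)&(np.hypot(q[...,0],q[...,1])<.045)
    P=q[m]; 
    for _ in range(4):
        A=np.c_[P[:,:2],np.ones(len(P))];c=np.linalg.lstsq(A,P[:,2],rcond=None)[0];r=P[:,2]-A@c;P=P[np.abs(r)<max(.003,2*np.median(np.abs(r)))] if _<3 else P
    n=np.array([c[0],c[1],-1]);n/=np.linalg.norm(n)
    hull=cv2.convexHull((P[:,:2]*1000).astype(np.float32));(cx,cy),rad=cv2.minEnclosingCircle(hull)
    return len(P),np.round([cx,cy,c[2]*1000+10],1),round(rad,1),np.round(np.degrees(n[:2]),1),P
if __name__=="__main__":
    p,M=cur()
    for c in("top","scene"): 
        print(c,ringpose(np.load(c+"2.npy"),None,p,M)[:4])
    # image-based: bright contour
    for c,roi in(("top",(165,252,212,292)),("scene",(258,83,292,100))):
        im=cv2.imread(f"pics/{c}2.png");print(c,"pred bore face",proj(c,p+M@(BT+[0,0,-.01])),"centre",proj(c,p+M@BT))
E
python3 ring.py
```

```text
top (719, array([5. , 0.9, 0.6]), 39.7, array([0.1, 0.1]))
scene (107, array([3.4, 5.5, 6.9]), 39.2, array([ 2.7, -2. ]))
top pred bore face [187.48353592 273.418988  ] centre [188.66789515 270.56906414]
scene pred bore face [274.45260634  88.18568226] centre [274.88332696  91.81240397]
```

```bash
python3 - <<'E'
from h import *
np.set_printoptions(precision=3,suppress=True)
p,_=hang(.06,BT=np.zeros(3)); print("ball",p,"scene",proj("scene",p),"top",proj("top",p),"obs scene",180/2.35+200-.3,102/2.35+80-.3)
p0,M0=cur()
for s in (.1,.08,.06,.045,.03,.02,.012,.008):
    p,M=hang2(s); rows([(p,M0,.1)])
E
```

```text
ball [0.468 0.156 0.213] scene [275.746 124.409] top [198.172 260.881] obs scene 276.29574468085104 123.10425531914895
[0.016, -0.028, 0.051, 0.0, 0.0, 0.0, 0.1]
[0.016, -0.028, 0.071, 0.0, 0.0, 0.0, 0.1]
[0.016, -0.028, 0.091, 0.0, 0.0, 0.0, 0.1]
[0.016, -0.027, 0.106, 0.0, 0.0, 0.0, 0.1]
[0.016, -0.027, 0.121, 0.0, 0.0, 0.0, 0.1]
[0.016, -0.027, 0.131, 0.0, 0.0, 0.0, 0.1]
[0.016, -0.027, 0.139, 0.0, 0.0, 0.0, 0.1]
[0.016, -0.027, 0.143, 0.0, 0.0, 0.0, 0.1]
```

>>> move_arm:
  deltas: [0.016,-0.028,0.02,0,0,0,0.1,0.016,-0.028,0.051,0,0,0,0.1,0.016,-0.028,0.061,0,0,0,0.1,0.016,-0.028,0.071,0,0,0,0.1,0.016,-0.028,0.081,0,0,0,0.1,0.016,-0.028,0.091,0,0,0,0.1,0.016,-0.0275,0.099,0,0,0,0.1,0.016,-0.0275,0.099,0,0,0,0.1]

```text
t: 13.92
tool_pos: [0.4563, 0.2127, 0.183]
orientation: [1.475, 2.17, 0.324]
force: [0.7, 0.3, -1.7]
opening: 0.0216
gripper_force: 55.0
```

```bash
python3 - <<'E'
from ring import *
np.set_printoptions(precision=3,suppress=True)
p0,M0=cur();s=robot.read_state();print(s["t"],s["q"],s["force"],s["wrist_torque"])
pb,N=hang2(.0);print("bore in branch frame-ish (tool axes)",M0.T@(p0-pb))
for c in("top","scene"):
    im,w=snap(c,c+"3");print(c,ringpose(w,im,p0,M0)[:4])
a=cv2.imread("pics/scene3.png")[90:165,235:320];b=cv2.imread("pics/top3.png")[215:290,160:245]
cv2.imwrite("pics/c4.png",cv2.resize(np.hstack([a,b]),None,fx=4.6,fy=4.6,interpolation=cv2.INTER_CUBIC))
E
```

```text
13.925 [ 0.594 -0.518  2.24  -0.426  1.034  0.365] [ 0.674  0.348 -1.702] [0.054 0.39  0.009]
bore in branch frame-ish (tool axes) [ 0.001 -0.002 -0.051]
top (556, array([5.1, 0.6, 0.5]), 39.7, array([0.2, 0.1]))
scene (111, array([-2.2,  5.4, -2.4]), 34.5, array([-9.6,  7.7]))
```

View pics/c4.png

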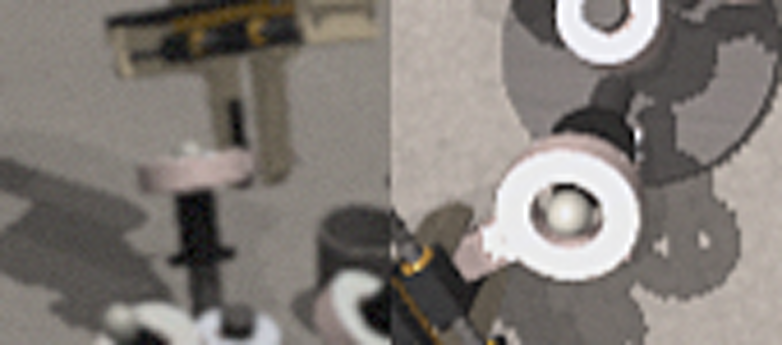

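>>> move_arm:
  deltas: [-0.001,0.0015,0.005,0,0,0,0.1,-0.001,0.0015,0.011,0,0,0,0.1,-0.001,0.0015,0.017,0,0,0,0.1,-0.001,0.0015,0.023,0,0,0,0.1,-0.001,0.0015,0.029,0,0,0,0.1,-0.001,0.0015,0.034,0,0,0,0.1,-0.001,0.0015,0.038,0,0,0,0.1,-0.001,0.0015,0.038,0,0,0,0.1]

```text
t: 15.02
tool_pos: [0.4776, 0.2096, 0.152]
orientation: [1.475, 2.17, 0.325]
force: [-0.6, 0.1, -2.4]
opening: 0.0214
gripper_force: 55.0
```

```bash
python3 - <<'E'
from h import *
np.set_printoptions(precision=4,suppress=True)
p0,M0=cur();s=robot.read_state();print(s["t"],s["q"],s["force"],s["wrist_torque"])
pb,N=hang2(.0);print(M0.T@(p0-pb))
E
```

```text
15.025 [ 0.5543 -0.432   2.2396 -0.434   0.9391  0.3663] [-0.5838  0.0873 -2.363 ] [ 0.0708  0.3984 -0.0324]
[ 0.0004  0.0001 -0.0137]
```

>>> move_arm:
  deltas: [0,0,0.002,0,0,0,0.1,0,0,0.004,0,0,0,0.1,0,0,0.005,0,0,0,0.1,0,0,0.005,0,0,0,0.1]

```text
t: 15.52
tool_pos: [0.4803, 0.2098, 0.1487]
orientation: [1.475, 2.169, 0.327]
force: [-6.9, 2.0, 4.8]
opening: 0.0216
gripper_force: 55.0
```

>>> move_arm:
  deltas: [0,0,-0.001,0,0,0,0.1,0,0,-0.001,0,0,0,0.3,0,0,-0.001,0,0,0,0.35,0,0,-0.001,0,0,0,0.5,0,0,-0.001,0,0,0,0.5,0,0,-0.001,0,0,0,0.5]

```text
t: 16.27
tool_pos: [0.4797, 0.2094, 0.149]
orientation: [1.475, 2.17, 0.326]
force: [0.2, -0.4, 0.7]
opening: 0.0466
gripper_force: 0.0
```

```bash
python3 - <<'E'
from ring import *
p0,M0=cur()
im,w=snap("top","top4");print(ringpose(w,im,p0,M0)[:4])
s=robot.read_state();print(s["force"],s["opening"],s["gripper_force"])
a=cv2.imread("pics/top4.png")[205:295,150:260]
cv2.imwrite("pics/c5.png",cv2.resize(a,None,fx=5,fy=5,interpolation=cv2.INTER_CUBIC))
E
```

```text
(415, array([ 4.8, -0.8,  0.1]), 38.9, array([0.2, 0.2]))
[ 0.22879759 -0.07396983  0.27870547] 0.04600301166128246 0.0
```

View pics/c5.png

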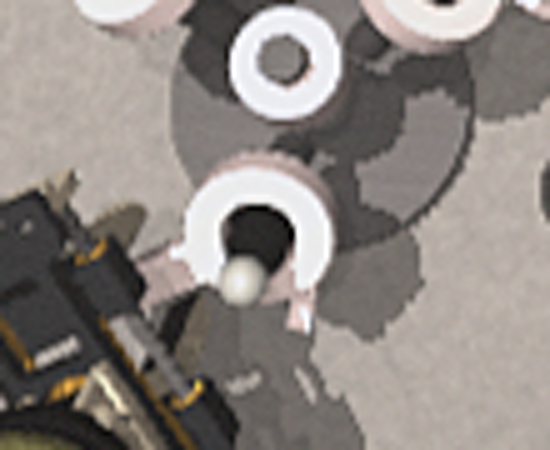

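The ring sits on the collar with the spigot and ball through it at (255,240), and it stayed put when released. Now I'll retreat along the branch, then up.

>>> move_arm:
  deltas: [0,0,-0.015,0,0,0,0.5,0,0,-0.035,0,0,0,0.5,0,0,-0.06,0,0,0,0.5,-0.013,0.023,-0.105,0,0,0,0.5,-0.026,0.046,-0.145,0,0,0,0.5,-0.026,0.046,-0.145,0,0,0,0.5,-0.026,0.046,-0.145,0,0,0,0.5,-0.026,0.046,-0.145,0,0,0,0.5]

```text
t: 17.32
tool_pos: [0.4479, 0.2141, 0.2984]
orientation: [1.475, 2.171, 0.323]
force: [0.4, 0.1, -1.2]
opening: 0.0464
gripper_force: 0.0
```

```bash
python3 - <<'E'
from ring import *
np.set_printoptions(precision=3,suppress=True)
im,w=snap("top","top5")
p,M=hang2(.01);print(ringpose(w,im,p,M)[:4], robot.read_state()["force"])
a=cv2.imread("pics/top5.png")[150:300,140:310];b=cv2.imread("pics/top5.png")
snap("scene","scene5");b=cv2.imread("pics/scene5.png")[80:230,200:370]
cv2.imwrite("pics/c6.png",cv2.resize(np.hstack([a,b]),None,fx=2.35,fy=2.35,interpolation=cv2.INTER_CUBIC))
E
```

```text
(420, array([5.8, 0.7, 0.1]), 39.0, array([0.3, 0.3])) [-0.225  0.097  0.216]
```

View pics/c6.png

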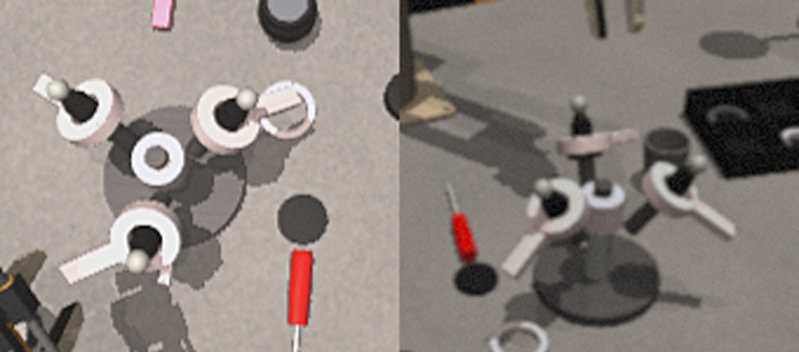

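The holder is home on the collar at (147,240). The ball is at (137,261), on its predicted pixel, so the head has not moved. The gripper is clear, so I'm handing in.

```bash
python3 -c "
from plant import robot
print(robot.close_job())"
```

```text
the job is handed in; nothing more can be done
None
```

The ring holder is seated on the empty branch's collar, with the branch turned to within about 2° of the pointer and the gripper clear; I handed the job in at about 17 s, but the hand-in call gave no verdict.

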